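# Slide a snack board out of its rack and lay it on the mat

## Robot

A 7-joint arm with a two-finger parallel gripper is mounted at the origin on a cart in front of the work surface, level with it; the furniture and walls round the work are solid. World frame = base frame: x ahead of the robot, y to its left, z up, the work surface at z = 0. Lengths are in m, angles in rad, forces in N, time in s.
With the tool pointing down it reaches from about 0.4 to 0.875 m from the base axis. Payload 19.3 kg.
Tool frame: the origin (TCP) lies midway between the tips of the shut fingers; the grasp point (between the pads) lies bot.tcp_to_grasp behind it (bot.tcp_to_grasp is the distance from the TCP to the grasp point, in m); z points along the fingers, y is the line along which they close (so a half turn about z gives the same grasp; the last joint's range is limited). The gripper opens to 85 mm and grips with 20 to 120 N. Pads are 22 mm wide; open, the fingers measure 114 mm over their backs; the gripper's body (76 mm by 85 mm) begins 54 mm behind the grasp point. The pads swing forward as they close: fully open they stand 13 mm farther back than shut.
Start: joints at [-1.303, 0.521, -0.036, 1.599, 0.021, 1.021, -0.113], TCP at [0.207, 0.59, 0.231] pointing down, gripper open.
Joint ranges: [-2.91, 2.91], [-0.3, 2.13], [-1.5, 1.42], [0.17, 2.43], [-1.26, 4.41], [0.16, 1.93], [-2.52, 2.52]. Speed limits (rad/s): [1.89, 1.89, 2.39, 2.39, 3.01, 3.01, 3.01].

## Interface

Orientations are given as [roll, pitch, yaw] about the fixed x, y, z axes, in that order (R = Rz(yaw) Ry(pitch) Rx(roll)).
In Python, from workcell import observe, imaging, bot gives the robot as it stands.
- The arm moves only by the tool send_rows, never from a script. Its argument "plan" is text: rows parted by semicolons, each of 7 numbers parted by spaces: the shift along the tool's x, y, z in m, then the turn, a rotation vector about the tool's x, y, z in degrees, then the finger opening in m, from 0 to 0.0854. In form: dx dy dz rx ry rz claw; .... A call has 1 to 10 rows; each row is the pose to reach, as a shift and turn from the pose commanded when the call began, along the tool's axes at that moment; what a row does not reach only later rows make up. A row lasts 1/12 s, in which the tool goes at most 41.7 mm and 7.16 degrees, less where a joint would pass 70% of its speed; a pose out of reach is approached as far as the arm can. A call with a gripper value outside its range is refused whole. The fingers move at their own pace and stop on an object; "grip_force" is the grip in N (left out, the last holds). Time passes only in rows, so rows that repeat a pose let the fingers close. It gives the time, the measured TCP pose, the force, the opening and the grip force at its end, in the units of the state.
- observe(): the state, without advancing time (a new reading comes with each control period).
- imaging.grab_frame(name): name is "side" or "top"; returns a dict with "color" (384x512x3 uint8, red, green, blue), "fx", "fy", "cx", "cy" (pixels), "eye" and "orientation" of the camera in the world. Camera axes: x right, y down, z forward; pixel columns grow to the right and rows downward; lengths in m; the calibration is good to about 2 mm. A picture is of the moment at which its call begins. There is no depth.
- bot.job_done(): hands the job in; it is judged then, once.
The state is a dict: "clock": time; "qpos": joint angles; "qd": joint speeds; "joint_efforts": joint torques, N m; "position": TCP position; "tool_rot": TCP orientation; "force": force on the tool from outside, world axes, zero at the start; "moment": the same for the moment, N m; "grip_width": finger opening in m; "finger_force": force on a finger pad.
Only numpy, scipy, OpenCV 4.12 (cv2) and the standard library are available. Lean on these libraries where they do the work, as an engineer would, in place of code of your own. Each camera call takes 0.05 s, during which the arm holds its last target. There are 200 camera calls.

## Task

Take the top dark wooden board out of the white rack that holds the wooden ones: press lightly on it and slide it out over the open front of the rack until about a third of its length sticks out, then pinch the overhanging end by its two long edges from above and lift it off. Lay it gently on the green mat, centred and lengthwise along the mat, and let go; the wooden board beneath it stays in the rack.

Things in the scene. Friction and masses are not known exactly. Their poses are not given: they have to be found in the camera images.
- wood_top: top one of two equal dark wooden boards stacked flat in a rack, 160 x 60 x 6 mm, 60 to 110 g, two thin light stripes across it. Origin: centre of its underside; x along its length (as the rack's x at the start), z up. Rails cover its long edges, a wall its rear end; shut fingertips pressed on its upper face with 5 to 20 N drag it by friction.
- wood_low: the dark wooden board under the top one, same size and axes; the rack's front lip holds it back. Origin: centre of its underside, 45 mm above the worktop.
- rack_wood: fixed white rack with the two dark wooden boards (its twin holds blue ones), 174 (x) x 76 mm. Origin: centre of its underside, on the worktop; -x is its open front, towards the robot, edge 87 mm from the origin. Underside of the top board 51 mm, upper face 57 mm above the worktop, side rails and rear wall to 59 mm; lane 66 mm wide; front lip to 49 mm, so the top board slides over it.
- mat: fixed green mat with a white line near each long edge, 180 x 100 x 4 mm, flat on the worktop. Origin: centre of its underside; x along its length, z up.

How it is judged:
By the outcome, as a careful person would: the job done as asked, in the order asked, and still so for the second after the job is handed in, with the robot touching nothing.
It also fails if it takes over 40 s, if anything falls off the work surface, if the arm or the gripper's body presses on something with over 40 N, if the wrist force passes 120 N, or if a joint passes its speed limit or range.

## Working session

There is one attempt and no reset: what is moved stays moved. The work goes in short steps, Python scripts to look and compute and a tool call to move; the robot and the scene stay as the last step left them, time stands still between calls to the robot, and variables do not carry over. Pictures are saved under pics/ and viewed, at most 12 in all, crops included, and the job is handed in when it is done.

Besides the shell and the picture viewer there is one more tool, called after "Emit:" by a JSON object that holds its "name" and its "arguments". send_rows: Moves the arm, as the interface text tells. Its arguments: {"type":"object","properties":{"plan":{"type":"string"},"grip_force":{"type":"number"}},"required":["plan"]}

```bash
mkdir -p pics; python3 - <<'E'
from workcell import observe, imaging, bot
import cv2,numpy as np
o=observe();print(o['clock'],o['position'],o['tool_rot'],o['grip_width'],bot.tcp_to_grasp)
ims=[]
for n in('top','side'):
    f=imaging.grab_frame(n);print(n,f['fx'],f['fy'],f['cx'],f['cy'],f['eye'],f['orientation'])
    cv2.imwrite(f'pics/{n}0.png',f['color'][...,::-1])
E
```

```text
0.0 [0.20707002 0.58938119 0.23074157] [-3.14051485e+00  7.58547866e-05  2.80378981e+00] 0.08530461629813779 0.0187
top 359.8557047197596 359.8557047197596 259.07355304175115 193.82000155191858 [ 0.47377125 -0.34268907  0.90438717] [-3.08172317  0.00389031 -1.58952351]
side 482.7958730648634 482.7958730648634 261.5138818683508 183.36526533106695 [0.27887477 0.30833333 0.53829711] [-2.1560615   0.02460604 -2.77115839]
```

View pics/top0.png

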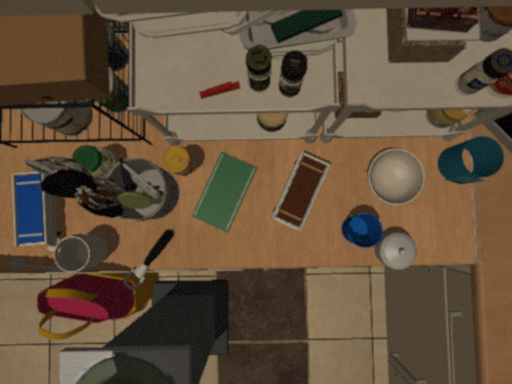

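View pics/side0.png

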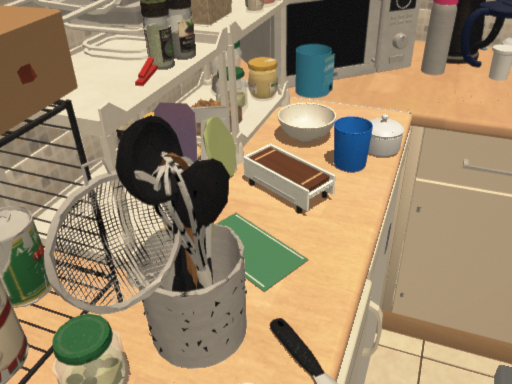

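The top view shows the dark board and its rack at about (302,190) and the green mat at about (225,192). The rack's open front is towards the bottom of the image. The blue twin is at far left.

```bash
cat > h.py <<'E'
from workcell import observe, imaging, bot
import cv2,numpy as np
from scipy.spatial.transform import Rotation as R
def cast(f,uv,z):
    uv=np.atleast_2d(uv).astype(float)
    d=np.c_[(uv[:,0]-f['cx'])/f['fx'],(uv[:,1]-f['cy'])/f['fy'],np.ones(len(uv))]@R.from_euler('xyz',f['orientation']).as_matrix().T
    e=np.array(f['eye']);return e+d*((z-e[2])/d[:,2])[:,None]
def blob(f,mask,z,roi):
    m=np.zeros_like(mask);x0,y0,x1,y1=roi;m[y0:y1,x0:x1]=mask[y0:y1,x0:x1]
    m=cv2.morphologyEx(m,cv2.MORPH_CLOSE,np.ones((7,7)))
    c=max(cv2.findContours(m,0,cv2.CHAIN_APPROX_NONE)[0],key=cv2.contourArea)
    p=cast(f,c[:,0],z)
    (cx,cy),(w,h),a=cv2.minAreaRect((p[:,:2]*1000).astype(np.float32))
    b=cv2.boxPoints(((cx,cy),(w,h),a));e=b[1]-b[0] if np.linalg.norm(b[1]-b[0])>np.linalg.norm(b[2]-b[1]) else b[2]-b[1]
    if e[0]<0:e=-e
    return np.array([cx,cy]),sorted((w,h)),np.degrees(np.arctan2(e[1],e[0]))
def masks(f):
    h=cv2.cvtColor(f['color'],cv2.COLOR_RGB2HSV)
    g=cv2.inRange(h,(45,70,40),(90,255,255));w=cv2.inRange(h,(0,80,20),(15,255,120))
    return g,w
E
python3 - <<'E'
from h import *
f=imaging.grab_frame('top');g,w=masks(f)
print(cv2.cvtColor(f['color'],cv2.COLOR_RGB2HSV)[[190,180,192],[302,308,225]])
print('mat',blob(f,g,.004,(185,145,265,240)))
print('board',blob(f,w,.057,(268,145,335,235)))
hsv=cv2.cvtColor(f['color'],cv2.COLOR_RGB2HSV)
wh=cv2.inRange(hsv,(0,0,110),(180,60,255))|w
print('rack',blob(f,wh,.059,(268,147,335,235)))
v=f['color'].copy()[130:250,170:350,::-1];cv2.imwrite('pics/c.png',cv2.resize(v,None,fx=4,fy=4))
E
```

```text
[[ 11 215  58]
 [ 10 174  60]
 [ 60  93  88]]
mat (array([ 535.77514648, -252.64840698]), [95.88267517089844, 175.5983123779297], np.float32(-25.282864))
board (array([ 537.30114746, -441.15338135]), [81.19048309326172, 173.85540771484375], np.float32(-25.73383))
rack (array([ 533.78448486, -439.29827881]), [80.99880981445312, 180.91964721679688], np.float32(-25.733818))
```

View pics/c.png

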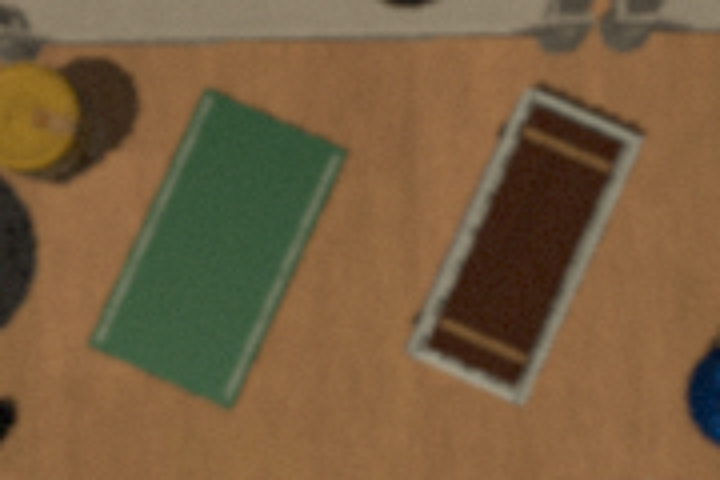

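The crop shows the mat's corners at about (208,88), (345,152), (232,408), (92,345). The rack's are at (533,88), (642,135), (522,402), (410,352), with the board between the rails. Next I'll get positions from the corners and the height of the utensils in the way.

```bash
python3 - <<'E'
from h import *
f=imaging.grab_frame('top');s=imaging.grab_frame('side')
def P(l,z): return cast(f,np.array(l)/4+[170-.375,130-.375],z)[:,:2]*1000
m=P([(208,88),(345,152),(232,408),(92,345)],.004);r=P([(533,88),(642,135),(522,402),(410,352)],.059)
for n,q in(('mat',m),('rack',r)):
    d=(q[0]+q[1]-q[2]-q[3])/2; print(n,q.round().tolist(),q.mean(0),np.linalg.norm(d),np.degrees(np.arctan2(d[1],d[0])))
def tri(a,b):
    A=np.array(f['eye']);B=np.array(s['eye']);u=cast(f,a,0)[0]-A;v=cast(s,b,0)[0]-B
    u/=np.linalg.norm(u);v/=np.linalg.norm(v)
    t=np.linalg.lstsq(np.c_[u,-v],B-A,rcond=None)[0];return A+u*t[0],B+v*t[1]
for a,b in(((65,185),(148,155)),((138,200),(217,145)),((40,165),(205,190)),((272,118),(262,65))):print(a,tri(a,b))
print(cast(f,[(225,140),(120,50),(20,140)],.0),cast(f,[(225,110),(110,100)],.3))
E
```

```text
mat [[636.0, -248.0], [594.0, -333.0], [435.0, -260.0], [476.0, -173.0]] [ 535.24920879 -253.55761901] 176.09198514068882 -24.817038289713704
rack [[623.0, -446.0], [593.0, -510.0], [438.0, -435.0], [468.0, -370.0]] [ 530.4311054 -440.0507587] 172.56540365030392 -25.938857998040373
(65, 185) (array([ 0.53012345, -0.01962805,  0.31099325]), array([ 0.52825077, -0.02056939,  0.31030292]))
(138, 200) (array([ 0.50500854, -0.12652433,  0.26895189]), array([ 0.50911474, -0.12482525,  0.26973174]))
(40, 165) (array([0.56274329, 0.01614885, 0.32131926]), array([ 0.46671051, -0.01402298,  0.28809666]))
(272, 118) (array([ 0.64165172, -0.36582443,  0.29034903]), array([ 0.55674872, -0.39095814,  0.26808318]))
[[ 0.66668188 -0.25617127  0.        ]
 [ 0.9070115   0.01207865  0.        ]
 [ 0.67689325  0.26609405  0.        ]] [[ 0.65445343 -0.28554669  0.3       ]
 [ 0.67576257 -0.088849    0.3       ]]
```

Emit:
{"name": "send_rows", "arguments": {"plan": "0 0 -0.19 0 0 0 0; 0 0 -0.19 0 0 0 0; 0 0 -0.19 0 0 0 0; 0 0 -0.19 0 0 0 0; -0.297 -0.202 -0.19 0 0 6 0; -0.297 -0.202 -0.19 0 0 6 0; -0.297 -0.202 -0.19 0 0 6 0; -0.297 -0.202 -0.19 0 0 6 0; -0.297 -0.202 -0.19 0 0 6 0; -0.297 -0.202 -0.19 0 0 6 0", "grip_force": 50}}

```text
clock: 1.08
position: [0.356, 0.387, 0.4144]
tool_rot: [3.141, -0.0, 2.699]
force: [1.2, 1.2, 0.3]
grip_width: -0.0
finger_force: 0.0
```

Emit:
{"name": "send_rows", "arguments": {"plan": "-0.227 -0.269 0 0 0 0 0; -0.227 -0.269 0 0 0 0 0; -0.227 -0.269 0 0 0 0 0; -0.227 -0.269 0 0 0 0 0; -0.227 -0.269 0 0 0 0 0; -0.227 -0.269 0 0 0 0 0; -0.227 -0.269 0 0 0 0 0; -0.227 -0.269 0 0 0 0 0; -0.227 -0.269 0 0 0 0 0; -0.227 -0.269 0 0 0 0 0"}}

```text
clock: 1.92
position: [0.4457, 0.0442, 0.4145]
tool_rot: [-3.141, 0.001, 2.693]
force: [1.0, -0.1, -0.3]
grip_width: -0.0001
finger_force: 0.0
```

Emit:
{"name": "send_rows", "arguments": {"plan": "-0.304 -0.401 0 0 0 0 0; -0.304 -0.401 0 0 0 0 0; -0.304 -0.401 0 0 0 0 0; -0.304 -0.401 0 0 0 0 0; -0.304 -0.401 0 0 0 0 0; -0.304 -0.401 0 0 0 0 0; -0.304 -0.401 0.1 0 0 0 0; -0.304 -0.401 0.2 0 0 0 0; -0.304 -0.401 0.3 0 0 0 0; -0.304 -0.401 0.3 0 0 0 0"}}

```text
clock: 2.75
position: [0.5209, -0.3134, 0.3023]
tool_rot: [3.141, 0.001, 2.699]
force: [1.0, 1.5, 0.1]
grip_width: -0.0003
finger_force: 0.0
```

Emit:
{"name": "send_rows", "arguments": {"plan": "-0.083 -0.11 0.1 0 0 0 0; -0.083 -0.11 0.1 0 0 0 0; -0.083 -0.11 0.1 0 0 0 0; -0.083 -0.11 0.1 0 0 0 0; -0.083 -0.11 0.2 0 0 0 0; -0.083 -0.11 0.2 0 0 0 0; -0.083 -0.11 0.2 0 0 0 0; -0.083 -0.11 0.2 0 0 0 0; -0.083 -0.11 0.2 0 0 0 0"}}

```text
clock: 3.5
position: [0.5486, -0.4467, 0.1035]
tool_rot: [3.141, -0.001, 2.699]
force: [0.3, -0.4, 0.6]
grip_width: -0.0002
finger_force: 0.0
```

```bash
python3 - <<'E'
from h import *
o=observe();print(o['clock'],o['position'],o['tool_rot'],o['force'],o['qpos'])
t=imaging.grab_frame('top')['color'];s=imaging.grab_frame('side')['color']
a=cv2.resize(t[130:250,220:360],(560,480));b=s[110:270,200:400];b=cv2.resize(b,(600,480))
cv2.imwrite('pics/d1.png',cv2.resize(np.hstack([a,b]),(800,331))[...,::-1])
E
```

```text
3.5 [ 0.54859371 -0.44669313  0.10348572] [ 3.14137441e+00 -1.28142121e-03  2.69922654e+00] [ 0.30045527 -0.4360353   0.57047135] [ 0.33268875  0.84706589  0.46594978  1.47051446 -0.4337623   0.92878116
  2.05359138]
```

View pics/d1.png

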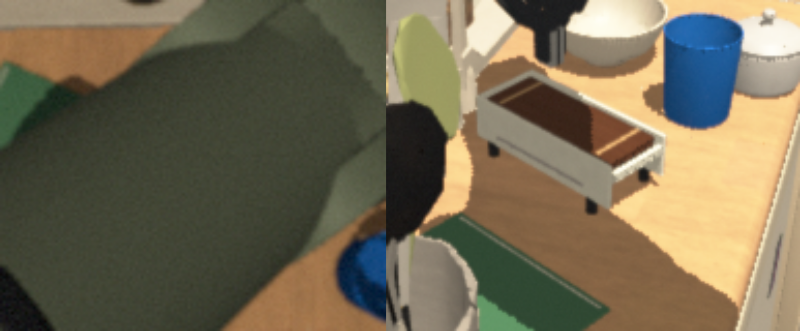

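The side view shows the shut fingertips above the rear part of the board, inside the rails. The arm hides the top view. I'll lower gently now.

Emit:
{"name": "send_rows", "arguments": {"plan": "0 0 0.035 0 0 0 0; 0 0 0.041 0 0 0 0; 0 0 0.044 0 0 0 0; 0 0 0.0455 0 0 0 0; 0 0 0.047 0 0 0 0; 0 0 0.047 0 0 0 0"}}

```text
clock: 4.1
position: [0.549, -0.4475, 0.058]
tool_rot: [-3.141, 0.001, 2.699]
force: [-0.1, -0.1, -0.4]
grip_width: 0.0003
finger_force: 0.0
```

Emit:
{"name": "send_rows", "arguments": {"plan": "0 0 0.001 0 0 0 0; 0 0 0.002 0 0 0 0; 0 0 0.002 0 0 0 0"}}

```text
clock: 4.35
position: [0.549, -0.4476, 0.0571]
tool_rot: [3.142, 0.002, 2.699]
force: [-5.5, 5.8, 21.8]
grip_width: 0.0001
finger_force: 11.3
```

Emit:
{"name": "send_rows", "arguments": {"plan": "0 0 -0.0004 0 0 0 0; 0 0 -0.0004 0 0 0 0"}}

```text
clock: 4.52
position: [0.549, -0.4476, 0.0571]
tool_rot: [-3.142, 0.002, 2.699]
force: [-3.2, 3.0, 16.3]
grip_width: -0.0
finger_force: 8.2
```

Emit:
{"name": "send_rows", "arguments": {"plan": "0.003 0 -0.0002 0 0 0 0; 0.007 0 -0.0002 0 0 0 0; 0.011 0 -0.0002 0 0 0 0; 0.015 0 -0.0002 0 0 0 0; 0.02 0 -0.0002 0 0 0 0; 0.02 0 -0.0002 0 0 0 0"}}

```text
clock: 5.02
position: [0.5309, -0.4392, 0.0571]
tool_rot: [-3.141, 0.003, 2.699]
force: [-2.0, 0.8, 12.3]
grip_width: -0.0002
finger_force: 6.0
```

```bash
python3 - <<'E'
from h import *
s=imaging.grab_frame('side')['color']
b=cv2.resize(s[110:230,220:370],(600,480));cv2.imwrite('pics/d2.png',b[...,::-1])
E
```

```text
(no output)
```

View pics/d2.png

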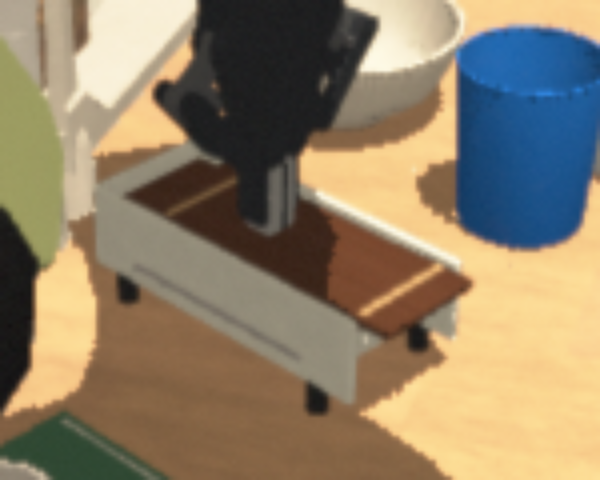

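The board moved with the fingers: its front end, (385,338) to (470,283) in this crop, now sticks out past the rack. I'll keep sliding.

Emit:
{"name": "send_rows", "arguments": {"plan": "0.005 0 0 0 0 0 0; 0.01 0 0 0 0 0 0; 0.015 0 0 0 0 0 0; 0.02 0 0 0 0 0 0; 0.025 0 0 0 0 0 0; 0.03 0 0 0 0 0 0; 0.035 0 0 0 0 0 0; 0.04 0 0 0 0 0 0; 0.04 0 0 0 0 0 0"}}

```text
clock: 5.82
position: [0.4948, -0.4221, 0.0571]
tool_rot: [-3.141, 0.003, 2.699]
force: [-2.9, 0.8, 13.2]
grip_width: 0.0
finger_force: 6.9
```

```bash
python3 - <<'E'
from h import *
f=imaging.grab_frame('side');s=f['color']
b=cv2.resize(s[110:230,220:370],(600,480));cv2.imwrite('pics/d3.png',b[...,::-1])
E
```

```text
(no output)
```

View pics/d3.png

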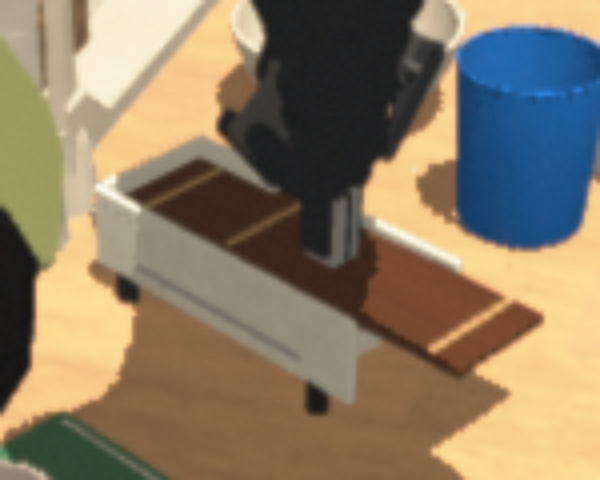

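The board overhangs about a third: its front corners are at about (462,375) and (543,318) in the crop, and the rail ends at about (357,328) and (459,263).

```bash
python3 - <<'E'
from h import *
f=imaging.grab_frame('side')
P=lambda l,z:cast(f,np.array(l)/4+[220-.375,110-.375],z)[:,:2]*1000
a=P([(462,374),(543,318)],.057);r=P([(357,328),(459,263)],.059);s=P([(430,350),(505,300)],.057)
x=np.array([np.cos(np.radians(-25.36)),np.sin(np.radians(-25.36))]);y=np.array([-x[1],x[0]])
for n,q in(('front',a),('rails',r),('stripe',s)):
    e=q[0]-q[1];print(n,q.round(1).tolist(),'along/across',(q@x).round(1),(q@y).round(1),'edge ang',np.degrees(np.arctan2(e[1],e[0]))-90)
o=observe();p=o['position'][:2]*1000;print(p@x,p@y)
E
```

```text
front [[413.4, -349.0], [390.2, -401.5]] along/across [523.  524.5] [-138.3 -195.7] edge ang -23.851125416068925
rails [[464.2, -364.5], [435.2, -430.2]] along/across [575.6 577.5] [-130.6 -202.3] edge ang -23.829181038268572
stripe [[430.6, -361.6], [409.1, -410.1]] along/across [544.  545.3] [-142.3 -195.4] edge ang -23.957466813543917
627.8623131183685 -169.53900292891586
```

Emit:
{"name": "send_rows", "arguments": {"plan": "0 0 -0.02 0 0 0 0; 0 0 -0.05 0 0 0 0.0854; 0.03 0.0015 -0.05 0 0 0 0.0854; 0.06 0.0015 -0.05 0 0 0 0.0854; 0.078 0.0015 -0.05 0 0 0 0.0854; 0.078 0.0015 -0.05 0 0 0 0.0854; 0.078 0.0015 -0.05 0 0 0 0.0854; 0.078 0.0015 -0.05 0 0 0 0.0854"}}

```text
clock: 6.58
position: [0.4253, -0.387, 0.1059]
tool_rot: [-3.142, 0.001, 2.699]
force: [0.6, 0.1, 1.2]
grip_width: 0.0832
finger_force: 0.0
```

```bash
python3 - <<'E'
from h import *
f=imaging.grab_frame('side');s=f['color']
b=cv2.resize(s[110:230,220:370],(600,480));cv2.imwrite('pics/d4.png',b[...,::-1])
x=np.array([np.cos(np.radians(-25.36)),np.sin(np.radians(-25.36))]);y=np.array([-x[1],x[0]])
o=observe();p=o['position'][:2]*1000;print(p@x,p@y)
E
```

```text
550.1673639302168 -167.5280618293087
```

View pics/d4.png

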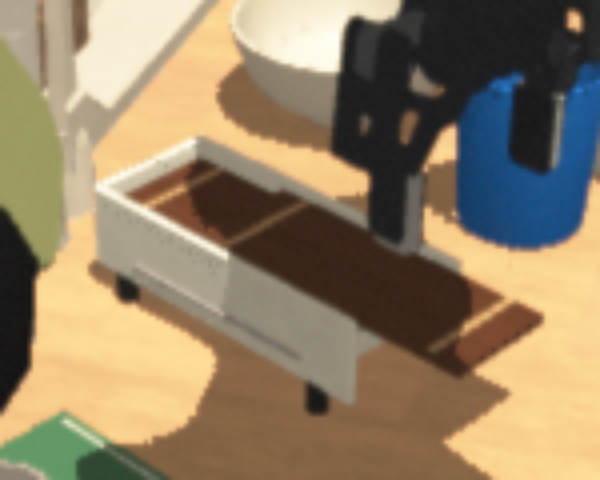

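The board stayed put and the open fingers stand above the overhang, one on each side of it. Next: descend and pinch.

Emit:
{"name": "send_rows", "arguments": {"plan": "0 0 0.035 0 0 0 0.0854; 0 0 0.055 0 0 0 0.0854; 0 0 0.059 0 0 0 0.0854; 0 0 0.059 0 0 0 0.0854; 0 0 0.059 0 0 0 0.056; 0 0 0.059 0 0 0 0.05; 0 0 0.059 0 0 0 0.05; 0 0 0.059 0 0 0 0.05; 0 0 0.059 0 0 0 0.05; 0 0 0.059 0 0 0 0.05", "grip_force": 40}}

```text
clock: 7.47
position: [0.425, -0.3871, 0.047]
tool_rot: [-3.141, 0.002, 2.699]
force: [1.2, -1.0, 3.9]
grip_width: 0.0582
finger_force: 42.5
```

Emit:
{"name": "send_rows", "arguments": {"plan": "0 0 -0.004 0 0 0 0.05; 0 0 -0.01 0 0 0 0.05; 0 0 -0.02 0 0 0 0.05; 0 0 -0.035 0 0 0 0.05; 0 0 -0.05 0 0 0 0.05; 0 0 -0.06 0 0 0 0.05; 0 0 -0.06 0 0 0 0.05"}}

```text
clock: 8.05
position: [0.4251, -0.3872, 0.1086]
tool_rot: [-3.141, 0.003, 2.699]
force: [-0.1, 0.2, -0.5]
grip_width: 0.0584
finger_force: 42.9
```

```bash
python3 - <<'E'
from h import *
f=imaging.grab_frame('side');s=f['color']
b=cv2.resize(s[80:240,200:400],(600,480));cv2.imwrite('pics/d5.png',b[...,::-1])
print(observe()['position'])
E
```

```text
[ 0.42490523 -0.38677409  0.10734277]
```

View pics/d5.png

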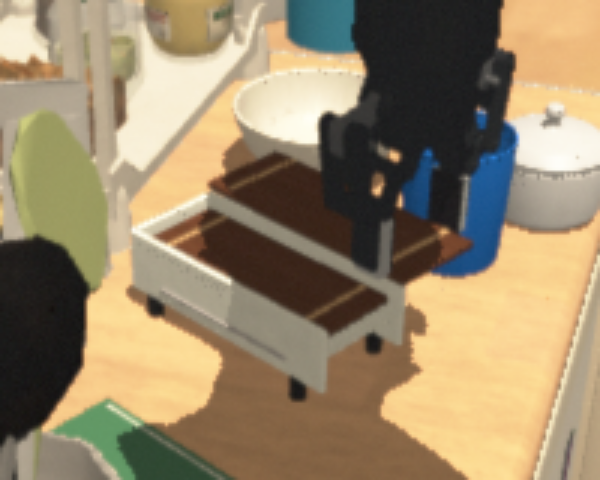

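The board is held roughly level and the lower board is still in the rack. Now I'll carry it across above the mat.

Emit:
{"name": "send_rows", "arguments": {"plan": "0 0.01 0 0 0 0 0.05; 0.001 0.03 0 0 0 0 0.05; 0.003 0.055 0 0 0 0 0.05; 0.005 0.08 0 0 0 0 0.05; 0.008 0.105 0 0 0 0 0.05; 0.01 0.13 0 0 0 0 0.05; 0.011 0.15 0.01 0 0 0 0.05; 0.011 0.163 0.02 0 0 0 0.05; 0.0114 0.168 0.03 0 0 0 0.05; 0.0114 0.168 0.03 0 0 0 0.05"}}

```text
clock: 8.93
position: [0.4854, -0.2285, 0.074]
tool_rot: [-3.141, -0.003, 2.701]
force: [0.4, -0.4, -1.8]
grip_width: 0.0584
finger_force: 43.1
```

```bash
python3 - <<'E'
from h import *
f=imaging.grab_frame('side');t=imaging.grab_frame('top')
cv2.imwrite('pics/d6.png',np.hstack([cv2.resize(f['color'][110:310,160:360],(400,400)),cv2.resize(t['color'][110:270,160:320],(400,400))])[...,::-1])
print(observe()['position'])
E
```

```text
[ 0.48524352 -0.23091165  0.07577043]
```

View pics/d6.png

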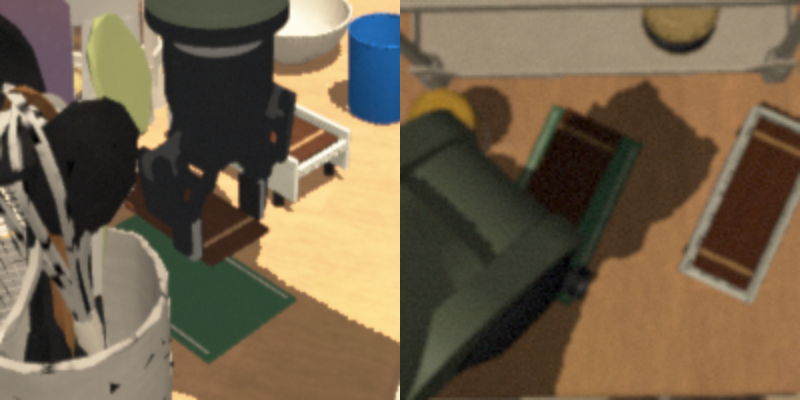

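Clear of the utensils. In the top view the board's rear end shows over the mat. I'll lower it close to the mat and measure.

Emit:
{"name": "send_rows", "arguments": {"plan": "0 0 0.02 0 0 0 0.05; 0 0 0.04 0 0 0 0.05; 0 0 0.053 0 0 0 0.05; 0 0 0.06 0 0 0 0.05; 0 0 0.064 0 0 0 0.05; 0 0 0.064 0 0 0 0.05"}}

```text
clock: 9.53
position: [0.4857, -0.2308, 0.0122]
tool_rot: [-3.141, -0.0, 2.698]
force: [0.2, 0.4, -0.2]
grip_width: 0.0581
finger_force: 43.1
```

```bash
python3 - <<'E'
from h import *
t=imaging.grab_frame('top')
cv2.imwrite('pics/d7.png',np.hstack([cv2.resize(t['color'][140:200,200:264],(800,600),interpolation=cv2.INTER_CUBIC)])[...,::-1])
print(observe()['position'],observe()['force'])
E
```

```text
[ 0.48601943 -0.23069341  0.01271875] [ 0.34407752 -0.85834325 -0.52636255]
```

View pics/d7.png

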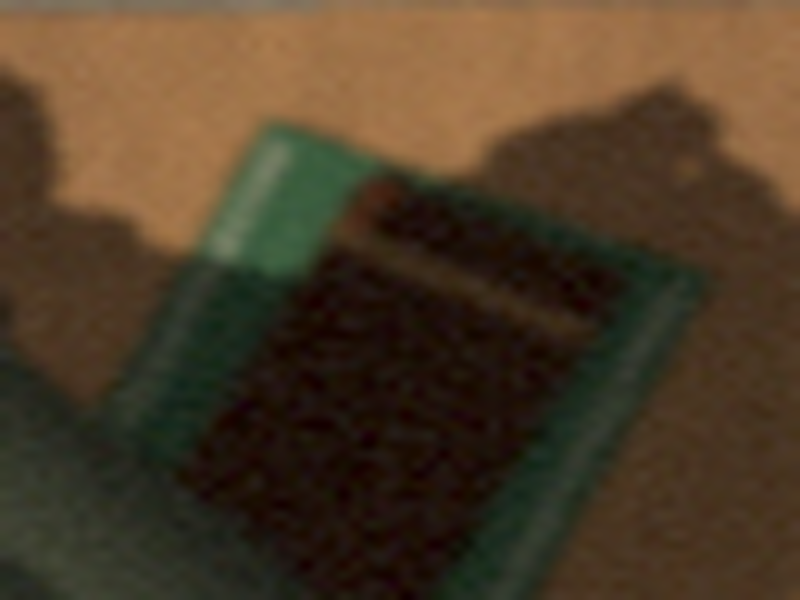

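The board's rear corners are at about (372,172) and (628,268). The mat's are at (268,120) and (708,272).

```bash
python3 - <<'E'
from h import *
f=imaging.grab_frame('top')
P=lambda l,z:cast(f,np.array(l)/[12.5,10]+[199.5,139.5],z)[:,:2]*1000
x=np.array([np.cos(np.radians(-25.1)),np.sin(np.radians(-25.1))]);y=np.array([-x[1],x[0]])
for n,q in(('board',P([(372,172),(628,268)],.022)),('mat',P([(268,120),(708,272)],.004))):print(n,(q@x).round(1),(q@y).round(1))
for n,q in(('bL',P([(372,172),(190,480)],.022)),('bR',P([(628,268),(450,570)],.022)),('mL',P([(268,120),(108,410)],.004)),('mR',P([(708,272),(520,590)],.004))):
    d=q[0]-q[1];print(n,np.degrees(np.arctan2(d[1],d[0])).round(1),(q@y).round(1))
E
```

```text
board [675.3 674.1] [ 20.1 -35.9]
mat [680.9 681.7] [ 47.4 -49.6]
bL -26.0 [20.1 21.4]
bR -26.1 [-35.9 -34.5]
mL -24.4 [47.4 46.4]
mR -26.2 [-49.6 -47.8]
```

Emit:
{"name": "send_rows", "arguments": {"plan": "0.0015 0.0025 0 0 0 -0.3 0.05; 0.003 0.005 0 0 0 -0.5 0.05; 0.003 0.005 0.003 0 0 -0.5 0.05; 0.003 0.005 0.006 0 0 -0.5 0.05; 0.003 0.005 0.009 0 0 -0.5 0.05; 0.003 0.005 0.009 0 0 -0.5 0.05"}}

```text
clock: 10.13
position: [0.4853, -0.2241, 0.0028]
tool_rot: [-3.141, -0.001, 2.708]
force: [-1.2, 0.2, -1.1]
grip_width: 0.0583
finger_force: 43.1
```

```bash
python3 - <<'E'
from h import *
t=imaging.grab_frame('top')
cv2.imwrite('pics/d8.png',np.hstack([cv2.resize(t['color'][140:200,200:264],(800,600),interpolation=cv2.INTER_CUBIC)])[...,::-1])
print(observe()['position'],observe()['force'])
E
```

```text
[ 0.48533782 -0.22416122  0.00297012] [-0.9381709  -0.26324562 -0.99645933]
```

View pics/d8.png

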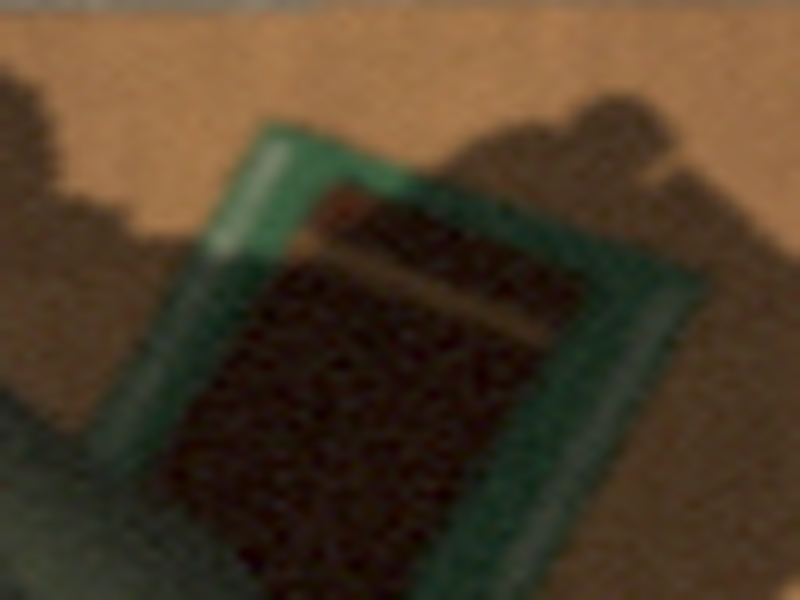

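The board now looks centred to within about 1–2 mm, with a rear gap of about 10 mm and even side gaps. Next I'll lower it to contact.

Emit:
{"name": "send_rows", "arguments": {"plan": "0 0 0.001 0 0 0 0.05; 0 0 0.002 0 0 0 0.05; 0 0 0.003 0 0 0 0.05; 0 0 0.003 0 0 0 0.05"}}

```text
clock: 10.52
position: [0.4856, -0.2243, 0.0011]
tool_rot: [3.141, 0.0, 2.707]
force: [-5.3, 2.5, 19.9]
grip_width: 0.0582
finger_force: 45.4
```

Emit:
{"name": "send_rows", "arguments": {"plan": "0 0 -0.0006 0 0 0 0.05; 0 0 -0.0008 0 0 0 0.05; 0 0 -0.0008 0 0 0 0.066; 0 0 -0.0008 0 0 0 0.076; 0 0 -0.0008 0 0 0 0.076; 0 0 -0.0008 0 0 0 0.076; 0 0 -0.0008 0 0 0 0.076"}}

```text
clock: 11.1
position: [0.4855, -0.2242, 0.0011]
tool_rot: [-3.142, -0.0, 2.708]
force: [-0.2, -0.2, 0.0]
grip_width: 0.0759
finger_force: 0.0
```

Emit:
{"name": "send_rows", "arguments": {"plan": "0 0 -0.01 0 0 0 0.08; 0 0 -0.03 0 0 0 0.08; 0 0 -0.06 0 0 0 0.08; 0 -0.02 -0.1 0 0 0 0.08; 0 -0.06 -0.13 0 0 0 0.08; 0 -0.1 -0.15 0 0 0 0.08; 0 -0.14 -0.17 0 0 0 0.08; 0 -0.18 -0.17 0 0 0 0.08; 0 -0.22 -0.17 0 0 0 0.08; 0 -0.22 -0.17 0 0 0 0.08"}}

```text
clock: 11.93
position: [0.3893, -0.4293, 0.1731]
tool_rot: [-3.139, 0.002, 2.702]
force: [-0.8, -0.5, -0.3]
grip_width: 0.0797
finger_force: 0.0
```

```bash
python3 - <<'E'
from h import *
t=imaging.grab_frame('top');s=imaging.grab_frame('side')
h=cv2.cvtColor(t['color'],cv2.COLOR_RGB2HSV)
dark=cv2.inRange(h,(0,80,0),(20,255,85))
print(blob(t,dark,.010,(195,150,258,232)), blob(t,masks(t)[0]|dark,.004,(185,152,260,232)))
print(observe()['position'],observe()['force'])
cv2.imwrite('pics/d9.png',np.hstack([cv2.resize(t['color'][140:240,180:280],(400,400)),cv2.resize(s['color'][110:310,160:360],(400,400))])[...,::-1])
E
```

```text
(array([ 527.75964355, -263.0305481 ]), [144.05899047851562, 182.11695861816406], np.float32(-1.0633858)) (array([ 514.04180908, -282.99343872]), [168.23672485351562, 187.98138427734375], np.float32(-25.74815))
[ 0.39078521 -0.42654879  0.17209821] [0.53254179 1.0764557  0.05025581]
```

View pics/d9.png

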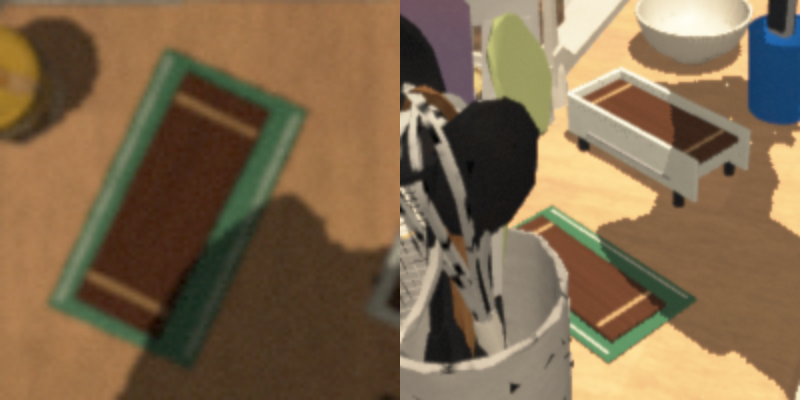

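The board lies flat on the mat, along its length and within about 3 mm of centre. The lower board is still in the rack and the gripper is clear. Handing in.

```bash
python3 -c "
from workcell import bot
print(bot.job_done())"
```

```text
the job is handed in; nothing more can be done
None
```

The top board lies flat and lengthwise on the green mat, about 3 mm or less off centre; the lower board is still in the rack, and I handed the job in after about 12 s with the gripper clear.

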